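# Pull the slide that was racked the wrong way round and show its label

## Robot

A 7-joint arm with a two-finger parallel gripper is mounted at the origin on a cart in front of the work surface, level with it; the furniture and walls round the work are solid. World frame = base frame: x ahead of the robot, y to its left, z up, the work surface at z = 0. Lengths are in m, angles in rad, forces in N, time in s.
With the tool pointing down it reaches from about 0.425 to 0.8 m from the base axis. Payload 8.3 kg.
Tool frame: the origin (TCP) lies at the very end of the fingers, on their centre line; the grasp point (between the pads) lies 19 mm behind it; z points along the fingers, y is the line along which they close (so a half turn about z gives the same grasp; the last joint's range is limited). The gripper opens to 85 mm and grips with 20 to 120 N. Pads are 22 mm wide; open, the fingers measure 114 mm over their backs; the gripper's body (76 mm by 85 mm) begins 54 mm behind the grasp point. The pads swing forward as they close: fully open they stand 13 mm farther back than shut.
Start: joints at [1.168, 0.383, 0.016, 1.37, -0.006, 1.388, -0.046], TCP at [0.208, -0.589, 0.231] pointing down, gripper open.
Joint ranges: [-2.95, 2.95], [-0.25, 2.06], [-1.52, 1.56], [0.18, 2.33], [-1.44, 4.58], [0.02, 2.06], [-3.01, 3.01]. Speed limits (rad/s): [2.39, 2.39, 3.01, 3.01, 3.14, 3.14, 3.14].

## Interface

Orientations are given as a unit quaternion [w, x, y, z].
In Python, from plant import sensors, capture, calibration, arm gives the robot as it stands.
- The arm moves only by the shell command python3 -m jog 'ROWS' [FORCE]. ROWS is a JSON object of lists of equal length, an entry for each row: "delta_pos": the shift along the tool's x, y, z in mm, a list of three; "spin": the turn about the tool's z in degrees; "jaw": the gripper's target within -1 to 1 (fully open at 1, half-way at 0, shut at -1). A call has 1 to 12 rows; each row shifts and turns the commanded pose from where the row before left it, along the tool's axes as they then stand; what a row does not reach is not made up. A row lasts 1/10 s, in which the tool goes at most 50 mm and 8.59 degrees, less where a joint would pass 70% of its speed; a pose out of reach is approached as far as the arm can. A call with a gripper value outside its range is refused whole. The fingers move at their own pace and stop on an object; FORCE is the grip in N (left out, the last holds). Time passes only in rows, so rows that do not move let the fingers close. It gives the time, the measured TCP pose, the force, the opening and the grip force at its end, in the units of the state.
- sensors.state(): the state, without advancing time (a new reading comes with each control period).
- capture(name): name is "scene" or "side" or "wrist"; returns (picture, depth): 420x560x3 uint8, blue, green, red; 420x560 float32, m along the optical axis (not along the pixel's ray), 0 where there is no reading.
- calibration(name): a dict with "vertical_fov" (degrees; the focal length in pixels is half the picture's height over the tangent of half this angle, whatever the lens; pixels are square), "cx", "cy" (the principal point, pixels), "R" (3x3) and "t" (3): a world point X has camera coordinates R X + t. Camera axes: x right, y down, z forward; pixel columns grow to the right and rows downward; lengths in m; the calibration is good to about 2 mm. The wrist camera is an equidistant fisheye: a pixel r from the principal point sees the ray r / f radians off the axis. A picture is of the moment at which its call begins: read the wrist's pose just before it. calibration takes no time and is no camera call; for the wrist camera it gives the pose at the moment of the call.
- arm.job_done(): hands the job in; it is judged then, once.
The state is a dict: "clock": time; "joint_positions": joint angles; "qvel": joint speeds; "tau": joint torques, N m; "tcp_pos": TCP position; "ee_rot": TCP orientation; "force": force on the tool from outside, world axes, zero at the start; "ft_torque": the same for the moment, N m; "finger_gap": opening from 0.0 (shut) to 1.0 (fully open); "grip_force": force on a finger pad.
Only numpy, scipy, OpenCV 4.12 (cv2) and the standard library are available. Lean on these libraries where they do the work, as an engineer would, in place of code of your own. Each camera call takes 0.05 s, during which the arm holds its last target. There are 200 camera calls.

## Task

One of the three framed slides in the rack was put in the wrong way round: its notched, frosted end points the opposite way to the other two. Swing the rack's retaining bar out by its knob until it stands at a right angle to its closed position (90 degrees, in line with the slides), then lift that slide out without covering its frosted label with the fingers. Finish holding it in the gripper, at least 12 cm above the worktop and tipped about 45 degrees so that the label side faces upward; leave the bar out, the other two slides in their slots and the vials and dish where they stand.

Things in the scene. Friction and masses are not known exactly. Their poses are not given: they have to be found in the camera images.
- bar (a joint): retaining bar: flat steel, 10 x 4 mm, level (z = 43 to 47 mm), swings horizontally on a post; stays where left (about 1 N at the knob moves it). 0 = closed, across the middle of the slides, 3 mm above them (starts within 0.2 of it); grows counter-clockwise from above, knob coming toward the robot; 1.571 = 90 degrees, parallel to the slides, pointing to the robot, a tick there; stop at 2.3
- bar_pivot (a point): the bar's vertical pivot axis at bar height, z = 45 mm, on a post of 16 mm diameter. Axes are the rack's: x along the slots, away from the robot; y across the slots, toward the knob of the closed bar; z up. At joint value q the bar points along the rack's y turned by q counter-clockwise
- bar_knob (a point): middle of the black upright knob on the bar's free end, 140 mm from the pivot: 16 mm diameter, to be gripped from z = 53 to 73 mm (top at 75 mm); this point at z = 62 mm. Its y axis points along the bar, from pivot to knob
- rack_middle (a point): middle of the fixed slide rack, on its base plate (z = 7 mm), axes as for bar_pivot. Aluminium base 98 x 180 mm, two black slotted combs (27 to 35 mm either side of the middle in x, up to z = 24 mm), low end lips. Three slides stand in slots, undersides at z = 10 mm, at y = -40, 0, +40 mm; the 54 mm between the combs leaves room for fingers
- slide_odd_centre (a point): centre of the wrong-way slide, to be taken: glass in a grey frame, 80 long (x), 8 thick (y), 30 high (z) mm, about 35 g, upright on its long edge in a slot, top at z = 40 mm. Its x points to its frosted end (toward the robot, rack -x), which has a 10 mm notch in the upper corner; +y is the label side, with a white frosted label from x = 12 to 36 mm
- odd_label (a point): middle of the white frosted label of that slide, on its label side, 24 mm from the slide's centre along its x and 3 mm below it; axes as the slide's (y points out of the label).
- slide_a_centre (a point): centre of a second slide of the same kind and size, the right way round (frosted, notched end away from the robot); stays in its slot
- slide_b_centre (a point): centre of the third slide of the same kind and size, the right way round; stays in its slot
- stain_vial: small amber bottle with a white cap, 25 mm diameter, 58 mm tall, origin under its base; leave alone
- dye_vial: small amber bottle with a black cap, 27 mm diameter, 62 mm tall, origin under its base; leave alone
- petri: empty petri dish, 68 mm diameter, 13 mm tall, origin under its base; leave alone
Mind the look-alikes: they are no part of the job. Leave any turquoise look-alike of the part that bears slide_odd_centre alone.

How it is judged:
On the way, in this order (a step that is already met when the one before it is completed fails the run):
1. the retaining bar stands at a right angle to its closed position (value of joint bar between 1.4 and 1.745 rad), for 0.2 s.
2. the wrong-way slide is lifted clear of the rack by the gripper (height (world z) of slide_odd_centre above 0.075 m and contact force between the fingers and slide_odd above 1 N), for 0.2 s.
At the end, for the whole second after the job is handed in: The wrong-way slide is held still by the fingers alone, centre over 12 cm up, label side facing up within 57 degrees of vertical, grasp over 20 mm from the label's middle; bar 90 degrees open within 10 degrees; the other slides within 8 mm of their starts (all of step 1 and height (world z) of slide_odd_centre above 0.12 m and angle between odd_label's own y axis and vertical below 1 rad and distance between the grasp point and odd_label above 0.02 m and contact force between the fingers and slide_odd above 1 N and contact force between rack and slide_odd below 0.1 N and linear speed of slide_odd below 0.03 m/s and distance of each of slide_a_centre, slide_b_centre from where it was at the start of the episode below 0.008 m); the arm keeps its last pose, push and grip.
It fails at once if a vial or the dish is pushed more than 2 cm (distance of any of stain_vial, dye_vial, petri from where it was at the start of the episode above 0.02 m).
It fails at once if another slide is pulled out of its slot (distance of any of slide_a_centre, slide_b_centre from where it was at the start of the episode above 0.015 m).
It also fails if it takes over 48 s, if anything falls off the work surface, if the arm or the gripper's body presses on something with over 40 N, if the wrist force passes 120 N, or if a joint passes its speed limit or range.

## Working session

There is one attempt and no reset: what is moved stays moved. The work goes in short steps, Python scripts to look and compute and a shell command to move; the robot and the scene stay as the last step left them, time stands still between calls to the robot, and variables do not carry over. Pictures are saved under pics/ and viewed, at most 10 in all, crops included, and the job is handed in when it is done.

```bash
ls; mkdir -p pics
python3 - <<'E'
from plant import sensors,capture,calibration,arm
import cv2,numpy as np
s=sensors.state();print(s)
for n in("scene","side"):
    p,d=capture(n);cv2.imwrite(f"pics/{n}0.png",p);np.save(f"pics/{n}0.npy",d);c=calibration(n);print(n,c)
E
```

```text
pics
{'clock': 0.0, 'joint_positions': array([ 1.16812626,  0.38426049,  0.01638242,  1.37115803, -0.00632068,
        1.38817265, -0.04650695]), 'qvel': array([ 0.00046589,  0.00105249,  0.00066636, -0.00108914,  0.00136361,
        0.0006744 , -0.0007789 ]), 'tau': array([ 3.70885436e-04, -6.27580118e+01,  8.44663717e-01, -3.71812928e+01,
        1.66334555e-02,  1.42642757e-02, -1.67896042e-05]), 'tcp_pos': array([ 0.20816517, -0.58878988,  0.23026323]), 'ee_rot': array([-9.59213662e-04,  9.85599924e-01,  1.69091214e-01, -1.73919338e-04]), 'force': array([ 1.55615197, -0.5542314 ,  0.64815253]), 'ft_torque': array([ 0.04426847,  0.02834504, -0.02330436]), 'grip_force': 0.0, 'finger_gap': 0.9979337280370071}
scene {'vertical_fov': 51.30133984728305, 'cx': 277.7496787199597, 'cy': 208.32640870493987, 'R': array([[-0.81584403, -0.57814865, -0.01194414],
       [-0.31942432,  0.46777535, -0.8241082 ],
       [ 0.48204422, -0.66852851, -0.56630646]]), 't': array([0.49709286, 0.17231285, 0.80979061])}
side {'vertical_fov': 49.208538465614126, 'cx': 274.6529336042965, 'cy': 200.48273071602898, 'R': array([[ 0.83816213, -0.54483071,  0.02537181],
       [-0.24017861, -0.41045367, -0.87968291],
       [ 0.48969222,  0.73122314, -0.47488341]]), 't': array([-0.37906699,  0.25477593,  0.51629668])}
```

View pics/scene0.png

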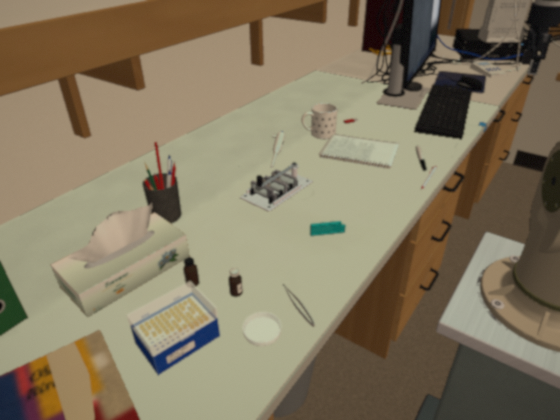

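View pics/side0.png

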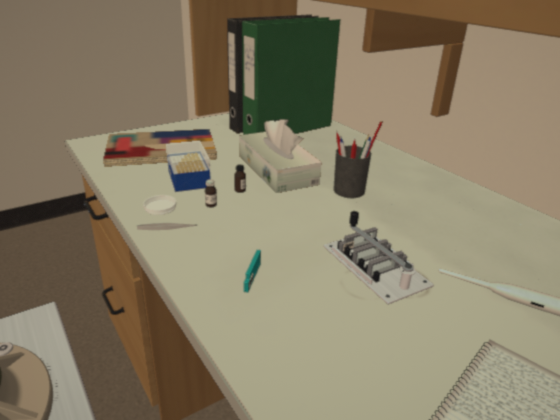

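The rack is at about (278,185) in scene and (378,262) in side, with the black knob at about (354,218) in side. The turquoise look-alike lies loose at (327,228) in scene. Next I'll enlarge the rack and cast rays for coarse positions.

```bash
cat > h.py <<'E'
import numpy as np,cv2
from plant import sensors,capture,calibration,arm
from scipy.spatial.transform import Rotation as Ro
def ray(c,u,v,fish=False,h=420):
    f=h/2/np.tan(np.radians(c["vertical_fov"])/2)
    a=np.array([(u-c["cx"])/f,(v-c["cy"])/f])
    if fish:
        r=np.hypot(*a); d=np.array([*(a/r*np.sin(r)),np.cos(r)]) if r>1e-9 else np.array([0,0,1.])
    else: d=np.array([*a,1.])
    R=np.array(c["R"]); return -R.T@np.array(c["t"]), R.T@d
def onz(c,u,v,z,fish=False):
    o,d=ray(c,u,v,fish); return o+d*(z-o[2])/d[2]
def tri(c1,p1,f1,c2,p2,f2):
    o1,d1=ray(c1,*p1,f1);o2,d2=ray(c2,*p2,f2)
    d1/=np.linalg.norm(d1);d2/=np.linalg.norm(d2)
    s=np.linalg.lstsq(np.c_[d1,-d2],o2-o1,rcond=None)[0]
    a=o1+s[0]*d1;b=o2+s[1]*d2;return (a+b)/2,np.linalg.norm(a-b)
def proj(c,X,fish=False,h=420):
    f=h/2/np.tan(np.radians(c["vertical_fov"])/2);p=np.array(c["R"])@X+np.array(c["t"])
    if fish:
        r=np.arctan2(np.hypot(p[0],p[1]),p[2])/np.hypot(p[0],p[1]); return c["cx"]+f*r*p[0],c["cy"]+f*r*p[1]
    return c["cx"]+f*p[0]/p[2],c["cy"]+f*p[1]/p[2]
E
python3 - <<'E'
from h import *
a=cv2.imread("pics/scene0.png")[155:215,230:330];b=cv2.imread("pics/side0.png")[200:305,315:440]
A=cv2.resize(a,(500,300),interpolation=cv2.INTER_CUBIC);B=cv2.resize(b,(714,600),interpolation=cv2.INTER_CUBIC)
im=np.zeros((600,800,3),np.uint8);im[:300,:400]=cv2.resize(a,(400,240))[:300,:400] if 0 else 0
im=np.zeros((570,800,3),np.uint8);im[:240,:400]=cv2.resize(a,(400,240),interpolation=cv2.INTER_CUBIC);im[:,400:]=0
b2=cv2.resize(b,(400,336),interpolation=cv2.INTER_CUBIC);im[0:336,400:]=b2
cv2.imwrite("pics/crop1.png",im[:340])
s,d=calibration("scene"),calibration("side")
print("knob",onz(d,354,217,.062),onz(s,254,184,.062)); print("pivot",onz(d,406,270,.05)); print("rackmid",onz(d,378,264,.007),onz(s,278,188,.007))
for n,p in dict(stain=(236,294),dye=(191,284),petri=(262,330),tq=(327,231)).items(): print(n,onz(s,*p,0))
E
```

```text
knob [0.64585883 0.03706007 0.062     ] [0.64022862 0.05347479 0.062     ]
pivot [ 0.62093779 -0.11337712  0.05      ]
rackmid [ 0.64136899 -0.03903516  0.007     ] [ 0.6339052  -0.03599155  0.007     ]
stain [0.48539384 0.312685   0.        ]
dye [0.5755277  0.34220125 0.        ]
petri [0.3925471  0.35338091 0.        ]
tq [0.44148251 0.04324357 0.        ]
```

View pics/crop1.png

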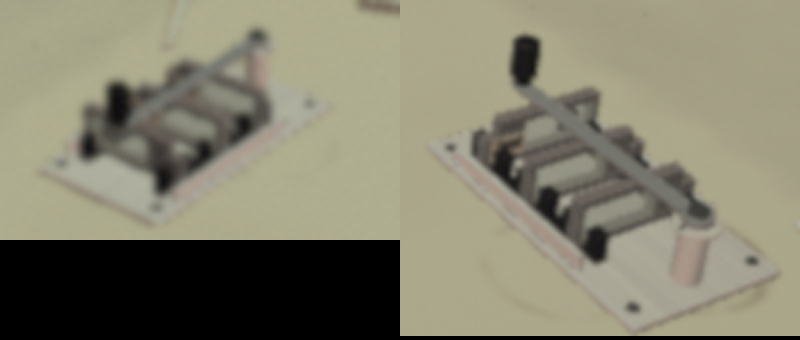

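The crop shows the rack with three slides. The one nearest the knob (about (505,145) in the right panel) appears to have its notched, frosted end toward the robot. I'll move the wrist camera over it to confirm.

```bash
python3 -m jog '{"delta_pos":[[36,-29,-2],[36,-29,-2],[36,-29,-2],[36,-29,-2],[36,-29,-2],[36,-29,-2],[36,-29,-2],[36,-29,-2],[36,-29,-2],[36,-29,-2],[36,-29,-2],[36,-29,-2]],"spin":[0,0,0,0,0,0,0,0,0,0,0,0],"jaw":[1,1,1,1,1,1,1,1,1,1,1,1]}'
python3 -m jog '{"delta_pos":[[30,-25,-10],[30,-25,-10],[0,0,0],[0,0,0],[0,0,0]],"spin":[6,6,6,0,0],"jaw":[0,0,0,0,0]}'
python3 - <<'E'
from h import *
c=calibration("wrist");p,d=capture("wrist");cv2.imwrite("pics/w1.png",p)
import pickle;pickle.dump(c,open("pics/w1.pkl","wb"));print(c, sensors.state()["joint_positions"])
E
```

```text
clock: 1.3
tcp_pos: [0.5001, -0.1155, 0.2553]
ee_rot: [-0.0, 0.986, 0.169, -0.0]
force: [0.7, -0.3, 0.4]
finger_gap: 0.998
grip_force: 0.0
clock: 1.8
tcp_pos: [0.5425, -0.0531, 0.2748]
ee_rot: [0.0, 1.0, 0.014, -0.001]
force: [0.9, 0.7, -0.1]
finger_gap: 0.497
grip_force: 0.0
{'vertical_fov': 65.70646984690485, 'cx': 280.4032751320294, 'cy': 208.46461611950895, 'R': array([[ 0.02631335, -0.99965267,  0.0014644 ],
       [-0.95171168, -0.02460316,  0.30600582],
       [-0.3058635 , -0.00944573, -0.95202852]]), 't': array([-0.06748744,  0.46156277,  0.58688109])} [ 0.3897291   0.22089329 -0.41984104  1.50161602  0.09054175  1.43931347
 -1.5769479 ]
```

View pics/w1.png

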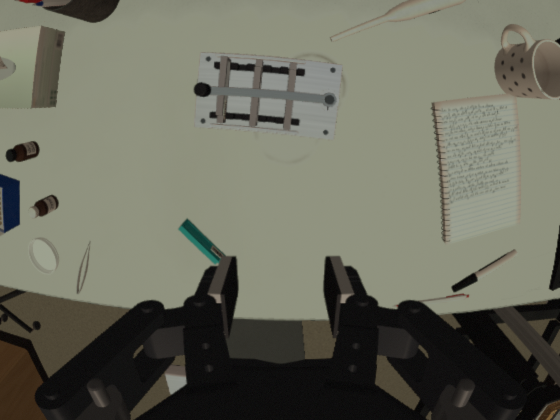

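Wrist view: knob (203,89), pivot (329,99), screws (208,61), (337,71), (203,120) and (329,132), slides at columns about 224, 257 and 291, turquoise look-alike at (203,242). I'll compute the rack frame and enlarge the slides.

Run:
```python
from h import *
import pickle;c=pickle.load(open("pics/w1.pkl","rb"))
print("cam",-c["R"].T@c["t"])
k=onz(c,203,89,.070,1);p=onz(c,329,99,.047,1);print("knob",k,"piv",p,"len",np.linalg.norm((k-p)[:2]),"ang",np.degrees(np.arctan2(*(k-p)[1::-1])))
s=np.array([onz(c,*q,.007,1) for q in((208,61),(337,71),(329,132),(203,120))]);print(s,s.mean(0),np.linalg.norm(np.diff(s,axis=0),axis=1))
for a in((s[0]-s[1]),(s[3]-s[2])):print(np.degrees(np.arctan2(a[1],a[0])))
im=cv2.imread("pics/w1.png")[45:140,190:345];cv2.imwrite("pics/crop2.png",cv2.resize(im,None,fx=5,fy=5,interpolation=cv2.INTER_CUBIC))
```

```text
cam [ 0.62055601 -0.05056458  0.41758547]
knob [0.64040573 0.03194727 0.07      ] piv [ 0.63242252 -0.10557147  0.047     ] len 0.13775025606187458 ang 86.67760449623916
[[ 0.68011475  0.04105891  0.007     ]
 [ 0.67021793 -0.12036461  0.007     ]
 [ 0.59170664 -0.11336597  0.007     ]
 [ 0.60411833  0.0467747   0.007     ]] [ 0.63653941 -0.03647425  0.007     ] [0.16172662 0.0788226  0.16062093]
86.49160651878896
85.56815687368697
```

View pics/crop2.png

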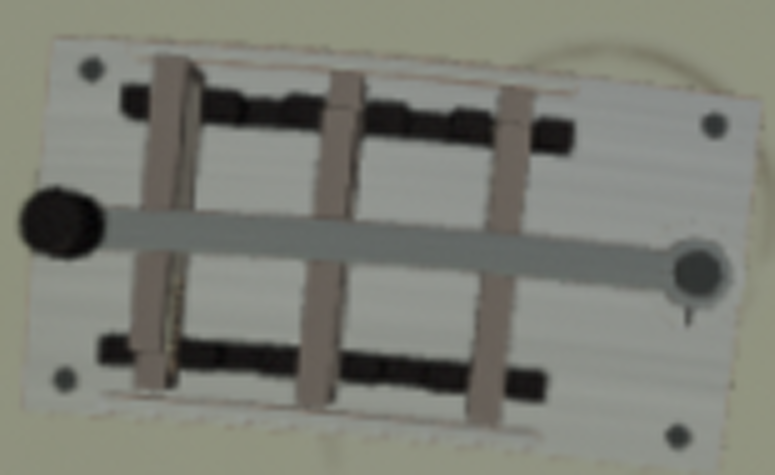

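Three candidates, by crop columns: the left slide (160) has its notch step at its bottom, robot-side end (150,353). The middle (330) and right (505) slides have theirs at the far end, (345,105) and (515,122). So the left slide, y=+40 and nearest the knob, is the odd one. Now I'll go to the knob.

```bash
python3 -m jog '{"delta_pos":[[33,-28,0],[33,-28,0],[34,-28,0],[0,0,45],[0,0,45],[0,0,45],[0,0,45],[0,0,30],[0,0,14],[0,0,0],[0,0,0]],"spin":[0,0,0,0,0,0,0,0,0,0,0],"jaw":[0,0,0,0,0,0,0,0,0,0,0]}' 30
python3 - <<'E'
from h import *
c=calibration("wrist");p,d=capture("wrist");cv2.imwrite("pics/w2.png",p);s=sensors.state();print(s["tcp_pos"],s["force"],c["cx"],c["cy"])
E
```

```text
clock: 2.95
tcp_pos: [0.6417, 0.0339, 0.053]
ee_rot: [-0.0, 1.0, 0.013, 0.001]
force: [0.3, -0.5, 0.1]
finger_gap: 0.501
grip_force: 0.0
[0.64223353 0.03413138 0.0536834 ] [ 0.69055316 -0.31692462  1.11195349] 280.4032751320294 208.46461611950895
```

View pics/w2.png

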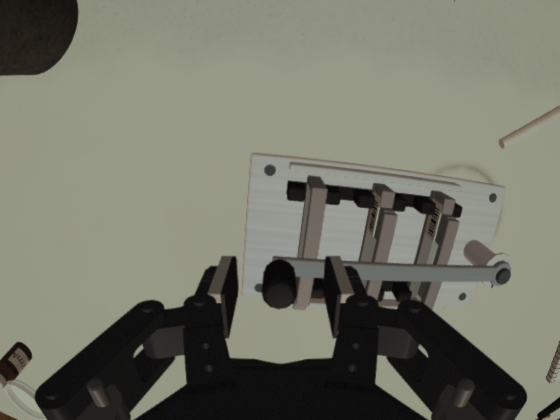

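The knob (279,285) is centred between the pads. I'll close and swing 90° counter-clockwise: chords of 18.3 mm with a −7.5° spin per row.

```bash
python3 -m jog '{"delta_pos":[[0,0,0],[0,0,0],[0,0,0],[0,0,0],[0,0,0]],"spin":[0,0,0,0,0],"jaw":[-1,-1,-1,-1,-1]}' 30
python3 -m jog '{"delta_pos":[[-18.3,-0.4,0],[-18.3,-0.4,0],[-18.3,-0.4,0],[-18.3,-0.4,0],[-18.3,-0.4,0],[-18.3,-0.4,0],[-18.3,-0.4,0],[-18.3,-0.4,0],[-18.3,-0.4,0],[-18.3,-0.4,0],[-18.3,-0.4,0],[-18.3,-0.4,0]],"spin":[-7.5,-7.5,-7.5,-7.5,-7.5,-7.5,-7.5,-7.5,-7.5,-7.5,-7.5,-7.5],"jaw":[-1,-1,-1,-1,-1,-1,-1,-1,-1,-1,-1,-1]}'
python3 -m jog '{"delta_pos":[[0,0,0],[0,0,0],[0,0,0],[0,0,0]],"spin":[0,0,0,0],"jaw":[-1,-1,-1,-1]}'
```

```text
clock: 3.5
tcp_pos: [0.6418, 0.0346, 0.0531]
ee_rot: [-0.0, 1.0, 0.013, 0.001]
force: [-0.3, -0.4, 5.5]
finger_gap: 0.17
grip_force: 29.5
clock: 4.7
tcp_pos: [0.4925, -0.097, 0.0529]
ee_rot: [0.001, 0.696, 0.718, -0.0]
force: [-2.7, 2.6, 12.5]
finger_gap: 0.174
grip_force: 30.3
clock: 5.1
tcp_pos: [0.4925, -0.0972, 0.0528]
ee_rot: [0.001, 0.698, 0.716, -0.001]
force: [-6.9, -0.5, 14.2]
finger_gap: 0.169
grip_force: 30.6
```

The knob chord is 0.199 m, so the bar has swung 90°. I'll release, rise and check for overhead obstacles. The slide has to be tipped but the moves only spin about tool z, so I want to see what the arm does beyond its reach.

```bash
python3 -m jog '{"delta_pos":[[0,0,0],[0,0,0],[0,0,0],[0,0,-50],[0,0,-50],[0,0,-50],[0,0,-50],[0,0,0]],"spin":[0,0,0,0,0,0,0,0],"jaw":[0,0,0,0,0,0,0,0]}'
python3 - <<'E'
from h import *
for n in("scene","side"):
    p,d=capture(n);c=calibration(n);f=210/np.tan(np.radians(c["vertical_fov"])/2)
    v,u=np.mgrid[:420,:560];C=np.stack([(u-c["cx"])/f*d,(v-c["cy"])/f*d,d],-1);W=(C-c["t"])@c["R"]
    m=(d>0)&(np.abs(W[...,1])<.5)&(W[...,2]>.15)&(W[...,2]<2)&(W[...,0]>.55)
    Q=W[m];print(n,len(Q))
    for lo in np.arange(-.5,.5,.2):
        q=Q[(Q[:,1]>=lo)&(Q[:,1]<lo+.2)]
        for zl in np.arange(.15,1.2,.15):
            r=q[(q[:,2]>=zl)&(q[:,2]<zl+.15)]
            if len(r)>10:print(round(lo,1),round(zl,2),len(r),np.percentile(r[:,0],[2,50]).round(2))
    cv2.imwrite(f"pics/{n}3.png",p)
print(sensors.state()["joint_positions"])
E
```

```text
clock: 5.9
tcp_pos: [0.4958, -0.0966, 0.2583]
ee_rot: [0.005, 0.698, 0.716, 0.003]
force: [0.6, 0.2, -0.2]
finger_gap: 0.5
grip_force: 0.0
scene 29214
-0.5 0.15 1856 [1.04 1.09]
-0.5 0.3 474 [0.71 0.83]
-0.3 0.15 2069 [1.08 1.09]
-0.3 0.3 541 [0.71 0.71]
-0.1 0.15 1797 [1.08 1.09]
-0.1 0.3 1598 [0.55 0.71]
-0.1 0.45 194 [0.71 0.71]
0.1 0.15 4026 [1.04 1.09]
0.1 0.3 3786 [0.71 0.71]
0.1 0.45 2064 [0.71 0.71]
0.3 0.15 1981 [1.09 1.09]
0.3 0.3 4282 [0.71 0.71]
0.3 0.45 4546 [0.71 0.71]
side 19355
-0.3 0.3 2369 [0.55 0.71]
-0.1 0.15 4927 [1.09 1.09]
-0.1 0.3 3367 [0.71 0.71]
0.1 0.15 4714 [1.04 1.09]
0.1 0.3 2875 [0.71 1.03]
0.3 0.15 1103 [1.09 1.09]
[ 0.86681556  0.18236009 -0.83144063  1.63719951  0.13789159  1.38017665
  0.04322884]
```

```bash
for i in 1; do python3 -m jog '{"delta_pos":[[0,0,-50],[0,0,-50],[0,0,-50],[0,0,-50],[0,0,-50],[0,0,-50],[0,0,-50]],"spin":[0,0,0,0,0,0,0],"jaw":[0,0,0,0,0,0,0]}'; done; python3 -c "
from h import *
print(sensors.state()['joint_positions'].round(2))"
```

```text
clock: 6.7
tcp_pos: [0.4962, -0.0997, 0.5275]
ee_rot: [-0.006, 0.699, 0.715, -0.003]
force: [0.9, -0.6, -0.2]
finger_gap: 0.503
grip_force: 0.0
[ 0.44  0.22 -0.42  0.94  0.1   2.01  0.09]
```

```bash
for i in 1; do python3 -m jog '{"delta_pos":[[0,0,-50],[0,0,-50],[0,0,-50],[0,0,-50]],"spin":[0,0,0,0],"jaw":[0,0,0,0]}'; done; python3 -c "
from h import *
print(sensors.state()['joint_positions'].round(2))"
```

```text
clock: 7.1
tcp_pos: [0.4912, -0.1003, 0.5658]
ee_rot: [0.012, 0.701, 0.713, 0.007]
force: [1.4, 1.5, 0.3]
finger_gap: 0.499
grip_force: 0.0
[-0.15  0.2   0.4   0.88 -0.08  2.05  0.22]
```

```bash
for i in 1; do python3 -m jog '{"delta_pos":[[0,0,-50],[0,0,-50],[0,0,-50],[0,0,-50],[0,0,-50],[0,0,-50]],"spin":[0,0,0,0,0,0],"jaw":[0,0,0,0,0,0]}'; done; python3 -c "
from h import *
print(sensors.state()['joint_positions'].round(2))"
```

```text
clock: 7.7
tcp_pos: [0.4417, -0.0907, 0.6713]
ee_rot: [0.108, 0.695, 0.707, 0.07]
force: [0.5, 0.0, 0.6]
finger_gap: 0.499
grip_force: 0.0
[-0.74  0.02  0.9   0.82 -0.    2.05  0.17]
```

Pushing beyond reach pitches the tool outward, 15° so far. I'll continue to see how far it goes.

```bash
for i in 1; do python3 -m jog '{"delta_pos":[[0,0,-50],[0,0,-50],[0,0,-50],[0,0,-50],[0,0,-50],[0,0,-50]],"spin":[0,0,0,0,0,0],"jaw":[0,0,0,0,0,0]}'; done; python3 -c "
from h import *
s=sensors.state();print(s['joint_positions'].round(2),Ro.from_quat(s['ee_rot'],scalar_first=True).as_matrix().round(2))"
```

```text
clock: 8.3
tcp_pos: [0.4125, -0.0926, 0.7081]
ee_rot: [0.139, 0.691, 0.703, 0.099]
force: [-0.1, 0.0, 0.1]
finger_gap: 0.5
grip_force: 0.0
[ 0.27 -0.02 -0.12  0.77 -0.    2.05  0.17] [[-0.01  0.94  0.33]
 [ 1.    0.03 -0.05]
 [-0.06  0.33 -0.94]]
```

```bash
for i in 1; do python3 -m jog '{"delta_pos":[[0,18,-46],[0,18,-46],[0,18,-46],[0,18,-46],[0,18,-46],[0,18,-46],[0,18,-46],[0,18,-46]],"spin":[0,0,0,0,0,0,0,0],"jaw":[0,0,0,0,0,0,0,0]}'; done; python3 -c "
from h import *
s=sensors.state();print(s['joint_positions'].round(2),Ro.from_quat(s['ee_rot'],scalar_first=True).as_matrix().round(2))"
```

```text
clock: 9.1
tcp_pos: [0.3796, -0.0664, 0.837]
ee_rot: [0.256, 0.665, 0.676, 0.187]
force: [-0.7, 0.1, -0.4]
finger_gap: 0.498
grip_force: 0.0
[ 1.1  -0.05 -0.86  0.47 -0.1   2.05  0.17] [[ 0.02  0.8   0.59]
 [ 1.    0.04 -0.09]
 [-0.1   0.59 -0.8 ]]
```

37° of tilt and still going, so the tipping is feasible. Now I'll go back down and see whether the tool straightens again.

```bash
for i in 1; do python3 -m jog '{"delta_pos":[[0,-28,41],[0,-28,41],[0,-28,41],[0,-28,41],[0,-28,41],[0,-28,41]],"spin":[0,0,0,0,0,0],"jaw":[0,0,0,0,0,0]}'; done; python3 -c "
from h import *
s=sensors.state();print(s['joint_positions'].round(2),Ro.from_quat(s['ee_rot'],scalar_first=True).as_matrix().round(2))"
```

```text
clock: 9.7
tcp_pos: [0.3991, -0.0703, 0.7346]
ee_rot: [0.247, 0.669, 0.682, 0.165]
force: [-0.6, -1.2, 1.5]
finger_gap: 0.501
grip_force: 0.0
[ 0.35 -0.25 -0.18  1.   -0.03  1.79  0.17] [[ 0.02  0.83  0.56]
 [ 0.99  0.05 -0.1 ]
 [-0.11  0.56 -0.82]]
```

The tilt persists (34°, outward). That's usable: the slides lie along x, so after a 90° spin I can grip the slide with the tool leaning in the slide's own plane. Spinning back after the lift then tips the label upward. I'll compute the grasp pose and the spin, and check clearances.

Run:
```python
from h import *
import pickle;c=pickle.load(open("pics/w1.pkl","rb"))
g=lambda u,v,z:onz(c,190+u/5,45+v/5,z,1)
for n,a,b in(("odd",(174,62),(153,352)),("mid",(346,106),(316,404)),("right",(516,122),(483,420))):
    A=g(*a,.04);B=g(*b,.04);print(n,A.round(4),B.round(4),np.linalg.norm(A-B).round(4),np.degrees(np.arctan2(*(A-B)[1::-1])).round(1))
rx=np.array([np.cos(np.radians(-4)),np.sin(np.radians(-4)),0]);ry=np.array([-rx[1],rx[0],0])
piv=np.array([.632,-.106,0]);
for n,p in(("odd",(163,220)),("mid",(333,250)),("right",(500,270))):
    P=g(*p,.04);print(n,P.round(4),"rack rel pivot",((P-piv)@rx).round(4),((P-piv)@ry).round(4))
s=sensors.state();R=Ro.from_quat(s["ee_rot"],scalar_first=True).as_matrix()
y=-(ry-R[:,2]*(ry@R[:,2]));y/=np.linalg.norm(y)
sp=np.degrees(np.arctan2(y@-R[:,0],y@R[:,1]));print("spin",sp,"err",np.degrees(np.arcsin(ry@R[:,2])),"tilt",np.degrees(np.arccos(-R[2,2])))
R2=R@Ro.from_euler("z",sp,degrees=True).as_matrix();print(R2.round(3),s["tcp_pos"])
```

```text
odd [0.679 0.014 0.04 ] [0.6106 0.0179 0.04  ] 0.0685 -3.2
mid [ 0.6682 -0.0258  0.04  ] [ 0.5985 -0.0203  0.04  ] 0.0699 -4.5
right [ 0.6653 -0.0645  0.04  ] [ 0.5956 -0.0589  0.04  ] 0.0699 -4.5
odd [0.6416 0.0158 0.04  ] rack rel pivot 0.001 0.1222
mid [ 0.6344 -0.0236  0.04  ] rack rel pivot -0.0033 0.0824
right [ 0.6306 -0.0618  0.04  ] rack rel pivot -0.0045 0.044
spin 96.2388806644731 err -3.7434435905655636 tilt 34.53286250041636
[[ 0.824 -0.106  0.557]
 [-0.058 -0.993 -0.104]
 [ 0.564  0.054 -0.824]] [ 0.39906735 -0.07029655  0.73458294]
```

```bash
python3 -m jog '{"delta_pos":[[0,0,0],[0,0,0],[0,0,0],[0,0,0],[0,0,0],[0,0,0],[0,0,0],[0,0,0],[0,0,0],[0,0,0],[0,0,0],[0,0,0]],"spin":[8,8,8,8,8,8,8,8,8,8,8,8.2],"jaw":[-0.4,-0.4,-0.4,-0.4,-0.4,-0.4,-0.4,-0.4,-0.4,-0.4,-0.4,-0.4]}'
python3 -m jog '{"delta_pos":[[-15,-11,45],[-15,-11,45],[-15,-11,45],[-15,-11,45],[-15,-11,45],[-15,-11,45],[-15,-11,45],[-15,-11,45],[-15,-11,45],[-15,-11,45],[0,0,0]],"spin":[0,0,0,0,0,0,0,0,0,0,0],"jaw":[-0.4,-0.4,-0.4,-0.4,-0.4,-0.4,-0.4,-0.4,-0.4,-0.4,-0.4]}'
cat > go.py <<'E'
from h import *
import sys
T=np.array([float(a) for a in sys.argv[1:4]]);s=sensors.state();R=Ro.from_quat(s["ee_rot"],scalar_first=True).as_matrix()
print(s["tcp_pos"].round(4),s["joint_positions"].round(2),"tilt",np.degrees(np.arccos(-R[2,2])).round(1));print(R.round(3));print("tool delta mm",(R.T@(T-s["tcp_pos"])*1000).round(1))
rx=np.radians(-4);ry=np.array([-np.sin(rx),np.cos(rx),0]);print("spin fix",np.degrees(np.arctan2(ry@R[:,0],-(ry@R[:,1]))).round(2),"normal err",np.degrees(np.arcsin(ry@R[:,2])).round(2))
E
python3 go.py .587 .027 .116
```

```text
clock: 10.9
tcp_pos: [0.3998, -0.0704, 0.7334]
ee_rot: [0.04, 0.954, -0.045, 0.292]
force: [-0.8, -0.8, 0.2]
finger_gap: 0.298
grip_force: 0.0
clock: 12.0
tcp_pos: [0.5566, -0.0032, 0.3082]
ee_rot: [0.04, 0.964, -0.043, 0.261]
force: [-0.6, 0.6, 0.1]
finger_gap: 0.299
grip_force: 0.0
[ 0.5566 -0.0032  0.3082] [ 0.14 -0.16 -0.27  1.91  0.16  0.89 -1.87] tilt 30.6
[[ 0.86  -0.105  0.499]
 [-0.063 -0.993 -0.099]
 [ 0.506  0.054 -0.861]]
tool delta mm [-72.9 -43.6 177.7]
spin fix -0.16 normal err -3.7
```

```bash
python3 -m jog '{"delta_pos":[[-13,-8.7,39],[-13,-8.7,39],[-13,-8.7,39],[-13,-8.7,39],[-14,-8.7,41],[0,0,0],[0,0,0]],"spin":[0,0,0,0,0,0,0],"jaw":[-0.4,-0.4,-0.4,-0.4,-0.4,-0.4,-0.4]}'
python3 go.py .6525 .0146 .0166
python3 - <<'E'
from h import *
c=calibration("wrist");p,d=capture("wrist");cv2.imwrite("pics/w4.png",p)
import pickle;pickle.dump(c,open("pics/w4.pkl","wb"))
E
```

```text
clock: 12.7
tcp_pos: [0.6097, 0.0238, 0.1151]
ee_rot: [0.04, 0.962, -0.044, 0.268]
force: [0.6, -0.1, 0.7]
finger_gap: 0.299
grip_force: 0.0
[0.6097 0.0238 0.1151] [ 0.09  0.16 -0.32  2.07  0.59  0.48 -2.35] tilt 31.4
[[ 0.853 -0.107  0.511]
 [-0.064 -0.993 -0.1  ]
 [ 0.518  0.053 -0.854]]
tool delta mm [-13.9  -0.6 106.9]
spin fix -0.25 normal err -3.7
```

View pics/w4.png

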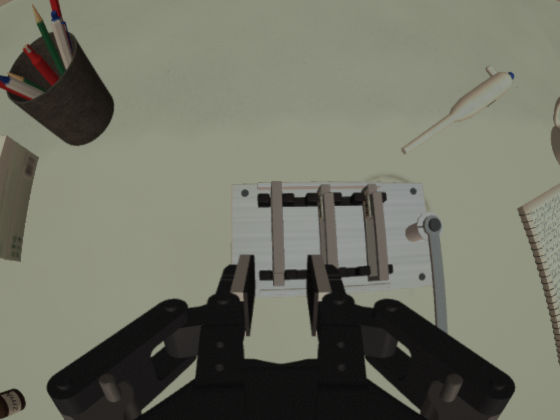

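The odd slide (277–280, 183–283) is centred between the pads (midpoint 280), and the bar is parallel to the slides at (440,290). I'll check the slide position once more, then go in.

```bash
python3 - <<'E'
from h import *
import pickle;c=pickle.load(open("pics/w4.pkl","rb"))
for p in((277,183),(280,283),(322,188),(331,279)):print(p,onz(c,*p,.04,1).round(4))
for p in((245,193),(413,191),(421,277)):print(p,onz(c,*p,.007,1).round(4))
E
python3 -m jog '{"delta_pos":[[-5,0,24],[-5,0,24],[-4,0,22],[0,0,0]],"spin":[0,0,0,0],"jaw":[-0.4,-0.4,-0.4,-0.4]}'; python3 go.py .6525 .0146 .0166
```

```text
(277, 183) [0.679  0.0149 0.04  ]
(280, 283) [0.6035 0.0207 0.04  ]
(322, 188) [ 0.6719 -0.0195  0.04  ]
(331, 279) [ 0.602 -0.017  0.04 ]
(245, 193) [0.6831 0.0409 0.007 ]
(413, 191) [ 0.6714 -0.1149  0.007 ]
(421, 277) [ 0.591 -0.108  0.007]
clock: 13.15
tcp_pos: [0.6343, 0.0168, 0.0488]
ee_rot: [0.04, 0.961, -0.045, 0.269]
force: [0.1, 0.1, -0.1]
finger_gap: 0.301
grip_force: 0.0
[0.6343 0.0168 0.0488] [ 0.01  0.31 -0.22  2.07  0.83  0.36 -2.58] tilt 31.6
[[ 0.851 -0.108  0.513]
 [-0.065 -0.993 -0.102]
 [ 0.521  0.053 -0.852]]
tool delta mm [-1.1 -1.5 37. ]
spin fix -0.32 normal err -3.76
```

```bash
python3 -m jog '{"delta_pos":[[-1,-2,13],[0,0,12],[0,0,11],[0,0,0],[0,0,0]],"spin":[0,0,0,0,0],"jaw":[-0.4,-0.4,-0.4,-0.4,-0.4]}'; python3 go.py .6525 .0146 .0166
```

```text
clock: 13.65
tcp_pos: [0.6519, 0.0165, 0.018]
ee_rot: [0.04, 0.961, -0.045, 0.269]
force: [0.8, -0.1, 0.1]
finger_gap: 0.298
grip_force: 0.0
[0.6519 0.0165 0.018 ] [-0.04  0.39 -0.16  2.05  0.94  0.31 -2.68] tilt 31.6
[[ 0.851 -0.107  0.514]
 [-0.065 -0.993 -0.1  ]
 [ 0.521  0.052 -0.852]]
tool delta mm [-0.1  1.8  1.6]
spin fix -0.29 normal err -3.66
```

```bash
python3 -m jog '{"delta_pos":[[0,1,0],[0,0,0],[0,0,0],[0,0,0],[0,0,0]],"spin":[0,0,0,0,0],"jaw":[-1,-1,-1,-1,-1]}' 50
python3 -m jog '{"delta_pos":[[5.2,0.5,-8.5],[5.2,0.5,-8.5],[10.4,1,-17],[10.4,1,-17],[16,1.6,-25.5],[16,1.6,-25.5],[0,0,0]],"spin":[0,0,0,0,0,0,0],"jaw":[-1,-1,-1,-1,-1,-1,-1]}'; python3 go.py .6525 .0146 .15
python3 - <<'E'
from h import *
p,d=capture("side");q,d=capture("wrist")
im=np.zeros((420,800,3),np.uint8);im[:,:420]=q[:,70:490];im[:,420:]=cv2.resize(p[130:300,300:454],(380,420));cv2.imwrite("pics/c5.png",im)
E
```

```text
clock: 14.15
tcp_pos: [0.6519, 0.0171, 0.0178]
ee_rot: [0.039, 0.961, -0.044, 0.269]
force: [-3.6, 3.5, 5.9]
finger_gap: 0.084
grip_force: 50.2
clock: 14.85
tcp_pos: [0.6545, 0.0154, 0.1422]
ee_rot: [0.039, 0.96, -0.045, 0.272]
force: [0.9, -0.2, -1.6]
finger_gap: 0.086
grip_force: 49.1
[0.6545 0.0154 0.1422] [ 0.17  0.21 -0.38  1.95  0.55  0.54 -2.27] tilt 31.9
[[ 0.848 -0.108  0.519]
 [-0.065 -0.993 -0.1  ]
 [ 0.526  0.051 -0.849]]
tool delta mm [ 2.4  1.4 -7.6]
spin fix -0.33 normal err -3.63
```

View pics/c5.png

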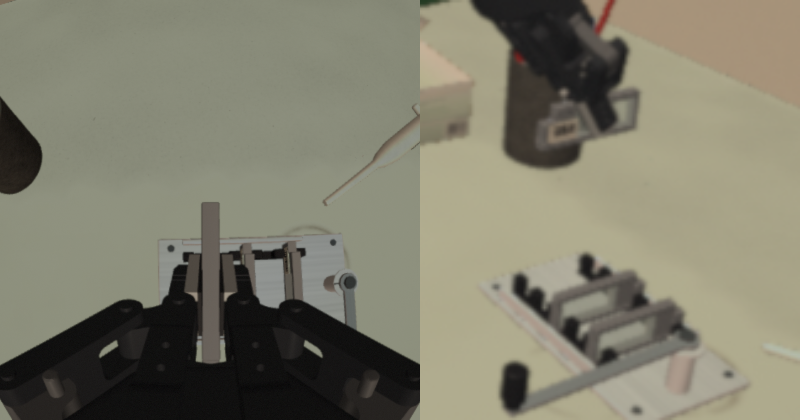

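The wrist and side views show the slide lifted with its label uncovered (side-crop (563,130)), the other two slides in their slots and the bar out. Now I'll retract and spin −90°.

```bash
python3 -m jog '{"delta_pos":[[2,4,-20],[2,5,-40],[2,5,-40],[2,5,-40],[2,5,-40],[2,5,-40],[2,5,-40],[2,5,-40],[2,5,-40],[2,5,-40],[0,0,-20],[0,0,0]],"spin":[0,0,0,0,0,0,0,0,0,0,0,0],"jaw":[-1,-1,-1,-1,-1,-1,-1,-1,-1,-1,-1,-1]}'
python3 -m jog '{"delta_pos":[[0,0,0],[0,0,0],[0,0,0],[0,0,0],[0,0,0],[0,0,0],[0,0,0],[0,0,0],[0,0,0],[0,0,0],[0,0,0],[0,0,0]],"spin":[-7.5,-7.5,-7.5,-7.5,-7.5,-7.5,-7.5,-7.5,-7.5,-7.5,-7.5,-7.5],"jaw":[-1,-1,-1,-1,-1,-1,-1,-1,-1,-1,-1,-1]}'; python3 go.py .43 0 .8
```

```text
clock: 16.15
tcp_pos: [0.5007, 0.0115, 0.4988]
ee_rot: [0.043, 0.965, -0.046, 0.253]
force: [0.3, 0.5, -0.1]
finger_gap: 0.084
grip_force: 49.1
clock: 17.35
tcp_pos: [0.5004, 0.0107, 0.4936]
ee_rot: [0.208, 0.715, 0.652, 0.145]
force: [-0.0, -0.3, -0.3]
finger_gap: 0.083
grip_force: 49.1
[0.5004 0.0107 0.4936] [-0.07 -0.25 -0.13  1.57  0.17  1.35 -0.29] tilt 29.3
[[ 0.107  0.872  0.478]
 [ 0.992 -0.063 -0.108]
 [-0.064  0.486 -0.872]]
tool delta mm [ -37.7   88.1 -299.7]
spin fix 89.88 normal err -4.24
```

Label normal (tool y) is 61° from vertical. I'll push up beyond reach to raise the tilt to about 45°.

```bash
python3 -m jog '{"delta_pos":[[0,20,-40],[0,20,-40],[0,20,-40],[0,20,-40],[0,20,-40],[0,20,-40],[0,22,-38],[0,22,-38],[0,22,-38],[0,22,-38],[0,22,-38],[0,22,-38]],"spin":[0,0,0,0,0,0,0,0,0,0,0,0],"jaw":[-1,-1,-1,-1,-1,-1,-1,-1,-1,-1,-1,-1]}'; python3 go.py .43 0 .9
```

```text
clock: 18.55
tcp_pos: [0.5109, 0.0114, 0.8167]
ee_rot: [0.234, 0.717, 0.624, 0.201]
force: [1.5, 5.1, -1.1]
finger_gap: 0.083
grip_force: 49.2
[0.5109 0.0114 0.8167] [-0.35  0.2   0.25  0.29  0.12  2.05 -0.17] tilt 36.0
[[ 0.139  0.802  0.581]
 [ 0.99  -0.111 -0.085]
 [-0.004  0.588 -0.809]]
tool delta mm [ -22.8  -14.6 -113.5]
spin fix 86.88 normal err -2.51
```

```bash
python3 -m jog '{"delta_pos":[[0,15,-40],[0,15,-40],[0,15,-40],[0,15,-40],[0,15,-40],[0,15,-40],[0,0,0],[0,0,0]],"spin":[0,0,0,0,0,0,0,0],"jaw":[-1,-1,-1,-1,-1,-1,-1,-1]}'; python3 go.py .43 0 .9
```

```text
clock: 19.35
tcp_pos: [0.4376, 0.015, 0.9027]
ee_rot: [0.287, 0.685, 0.611, 0.274]
force: [1.1, 0.3, 0.5]
finger_gap: 0.086
grip_force: 49.1
[0.4376 0.015  0.9027] [-0.76  0.13  0.96  0.19 -0.18  2.05 -0.11] tilt 46.8
[[ 0.103  0.679  0.727]
 [ 0.994 -0.088 -0.058]
 [ 0.025  0.729 -0.684]]
tool delta mm [-15.8  -5.8  -2.8]
spin fix 87.67 normal err -0.41
```

Label normal is now 43° from vertical. One last look before handing in.

```bash
python3 -m jog '{"delta_pos":[[0,0,0],[0,0,0],[0,0,0],[0,0,0],[0,0,0]],"spin":[0,0,0,0,0],"jaw":[-1,-1,-1,-1,-1]}'
python3 - <<'E'
from h import *
p,d=capture("scene");q,d=capture("wrist");print(abs(sensors.state()["qvel"]).max())
im=np.zeros((420,800,3),np.uint8);im[:,:400]=q[:,80:480];im[:,400:]=p[:,100:500];cv2.imwrite("pics/c6.png",im)
E
```

```text
clock: 19.85
tcp_pos: [0.437, 0.0145, 0.9034]
ee_rot: [0.288, 0.685, 0.611, 0.275]
force: [0.0, 0.2, -1.0]
finger_gap: 0.08
grip_force: 49.1
0.0050380872287617545
```

View pics/c6.png

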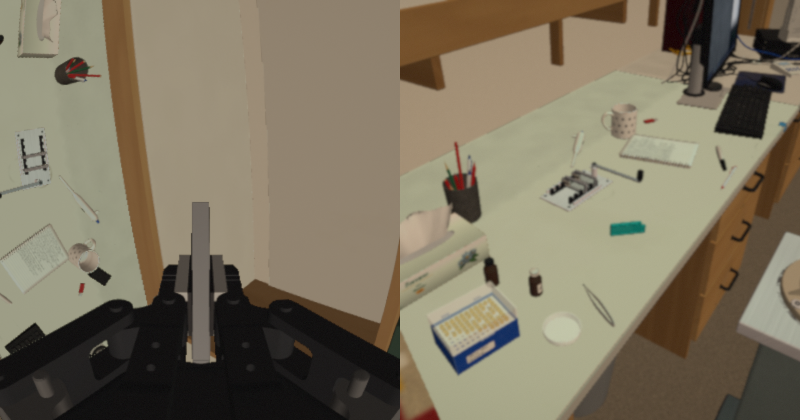

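The slide is still firmly between the pads (200,280). The bar stands out ((640,175) in the right panel), the two other slides are in place, and the vials and dish haven't moved. Handing in.

```bash
python3 -c "
from plant import arm
print(arm.job_done())"
```

```text
the job is handed in; nothing more can be done
None
```

I handed the job in after about 20 s of the 48 s allowed. The wrong-way slide is held about 0.9 m up with its label uncovered and facing 43° from vertical. The bar is 90° open, and the last pictures show the other two slides, the vials and the dish in place. The hand-in call returned no verdict, so I don't know how it was scored.

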